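# Locate a jaw plate on a sine table

## Task

Lay the aluminium jaw plate flat on the sloping top of the sine table, setting it down gently rather than dropping it. Then push it home: its long side flush against the rail along the low edge, over its whole length, and its end against the small end stop. Leave it there, and do not disturb the try square, the oil bottle or the screwdriver.

Things in the scene. Friction and masses are not known exactly. Their poses are not given: they have to be found in the camera images.
- jaw_center (a point): Centre (half-way up) of the loose jaw plate: a plain aluminium block 34 mm wide (its x), 150 mm long (its y), 20 mm thick (its z), 0.19 to 0.38 kg, two round holes drawn on top. It starts flat on the worktop, 10 mm below this point. Either end and either large face may go either way. Take it across the 34 mm.
- tilt_top: The sloping dark steel top, fixed. Origin: inner corner where face, rail and end stop meet, 44 mm above the worktop. x points up the slope (12 degrees above level, roughly away from the robot), y level along the rail away from the stop, z out of the face. Face at z = 0: x -20..130, y -20..190 mm. Friction holds the plate where it is laid on the slope; 5 N or less slides it.
- rail (a point): Middle of the inner face of the bright steel rail on the low edge (axes as tilt_top). In tilt_top's frame the rail fills x -18..0, y -4..146 mm, z 0..26 mm: 6 mm higher than the plate, so a finger cannot stay between plate and rail.
- stop (a point): Middle of the inner face of the small bright steel end stop (axes as tilt_top). In tilt_top's frame the stop fills x 2..32, y -14..0, z 0..26 mm.
- home (a point): Where the plate's centre lies when it is fully home: x 17, y 75, z 10 mm in tilt_top's frame (axes as tilt_top); the plate's long axis is then along y.
- sine_table: The blue base plate (150 x 190 mm, 12 mm thick) and rollers that carry the sloping top, fixed; origin at the middle of its underside on the worktop, x and y level and parallel to the plan of the top's x and y.
- square: A loose try square, 116 x 75 x 16 mm, lying behind the work; origin under its middle. Bystander: leave alone.
- oil: A loose oil bottle with an orange spout, 46 mm across, 146 mm tall, standing behind the work; origin under its middle. Bystander: leave alone.
- driver: A loose red and black screwdriver, 198 mm long, 27 mm thick, lying to the left; origin under its middle. Bystander: leave alone.

How it is judged (in metres and radians):
At the end, for the whole second after the job is handed in: The jaw plate lies at rest flat on the sloping top (large face within 0.03 rad of the top, centre 8 to 12 mm above it), its long side against the rail (centre within 2.5 mm of 17 mm from it, parallel within 0.02 rad) and its end against the stop (centre within 3 mm of 75 mm from it) (x of jaw_center in the frame of tilt_top between 0.0145 and 0.0195 m and y of jaw_center in the frame of tilt_top between 0.072 and 0.078 m and z of jaw_center in the frame of tilt_top between 0.008 and 0.012 m and angle between the y axis of jaw_center and the y axis of tilt_top, either way round below 0.02 rad and angle between the z axis of jaw_center and the z axis of tilt_top, either way round below 0.03 rad and linear speed of jaw_plate below 0.01 m/s); the robot touches nothing.
It fails at once if the jaw plate is dropped (falls free faster than 0.6 m/s, as from about 20 mm) (linear speed of jaw_plate above 0.6 m/s and contact force between the fingers and jaw_plate below 0.05 N).
It fails at once if the try square, oil bottle or screwdriver is moved by more than 30 mm or the bottle tipped (distance of any of square, oil, driver from where it was at the start of the episode above 0.03 m or angle between oil's own z axis and vertical above 0.5 rad).
It also fails if it takes over 72 s, if anything falls off the work surface, if the arm or the gripper's body presses on something with over 40 N, if the wrist force passes 120 N, or if a joint passes its speed limit or range.

## Robot

A 6-joint arm with a two-finger parallel gripper is mounted at the origin on a cart in front of the work surface, level with it; the furniture and walls round the work are solid. World frame = base frame: x ahead of the robot, y to its left, z up, the work surface at z = 0. Lengths are in m, angles in degrees, forces in N, time in s.
With the tool pointing down it reaches from about 0.3 to 0.75 m from the base axis. Payload 8.5 kg.
Tool frame: the origin (TCP) lies at the very end of the fingers, on their centre line; the grasp point (between the pads) lies 19 mm behind it; z points along the fingers, y is the line along which they close (so a half turn about z gives the same grasp; the last joint's range is limited). The gripper opens to 85 mm and grips with 20 to 120 N. Pads are 22 mm wide; open, the fingers measure 114 mm over their backs; the gripper's body (76 mm by 85 mm) begins 54 mm behind the grasp point. The pads swing forward as they close: fully open they stand 13 mm farther back than shut.
Start: joints at [-84.643, 21.807, 74.336, -0, 83.858, -12.336], TCP at [0.167, -0.524, 0.231] pointing down, gripper open.
Joint ranges: [-178.18, 178.18], [-50.72, 133.34], [12.68, 142.11], [-81.47, 261.47], [9.98, 163.14], [-165.26, 165.26]. Speed limits (degrees/s): [136.94, 136.94, 180, 180, 180, 180].

## Interface

Orientations are given as a 3x3 rotation matrix whose columns are the frame's x, y, z axes.
In Python, from rig import observe, cams, ticket gives the robot as it stands.
- The arm moves only by the tool move_arm, never from a script. Its arguments are lists of equal length, an entry for each row: "jaw": the finger opening in cm, from 0 to 8.54; "dp": the shift along the tool's x, y, z in cm, a list of three; "turn": the turn, a rotation vector about the tool's x, y, z in rad, a list of three. In form: {"jaw": [jaw, ...], "dp": [[tx, ty, tz], ...], "turn": [[wx, wy, wz], ...]}. A call has 1 to 12 rows; each row shifts and turns the commanded pose from where the row before left it, along the tool's axes as they then stand; what a row does not reach is not made up. A row lasts 1/12 s, in which the tool goes at most 41.7 mm and 7.16 degrees, less where a joint would pass 70% of its speed; a pose out of reach is approached as far as the arm can. A call is refused whole if a number of a shift passes 4.17 or a number of a turn 0.125, either way. A call with a gripper value outside its range is refused whole. The fingers move at their own pace and stop on an object; "force" is the grip in N (left out, the last holds). Time passes only in rows, so rows that do not move let the fingers close. It gives the time, the measured TCP pose, the force, the opening and the grip force at its end, in the units of the state.
- observe(): the state, without advancing time (a new reading comes with each control period).
- cams.get_image(name): name is "scene" or "top" or "wrist"; returns (picture, depth): 384x512x3 uint8, red, green, blue; 384x512 float32, m along the optical axis (not along the pixel's ray), 0 where there is no reading.
- cams.calibration(name): a dict with "vertical_fov" (degrees; the focal length in pixels is half the picture's height over the tangent of half this angle, whatever the lens; pixels are square), "cx", "cy" (the principal point, pixels), "view" (4x4, takes a point from world to camera coordinates); the wrist camera has in their place "tool_from_camera" (4x4, takes a point from camera to tool coordinates, whose origin is the TCP and whose axes are the flange's). Camera axes: x right, y up, looking along -z (the intrinsics and any distortion apply to the point x, -y, -z); pixel columns grow to the right and rows downward; lengths in m; the calibration is good to about 2 mm. The wrist camera is an equidistant fisheye: a pixel r from the principal point sees the ray r / f radians off the axis. A picture is of the moment at which its call begins: read the wrist's pose just before it. calibration takes no time and is no camera call.
- ticket.close_job(): hands the job in; it is judged then, once.
Trained networks look in the newest picture that a camera, given by its name, has taken for a name from the list of things; names that differ only in an ending like _2 or _b are one class to them, and where a whole thing is asked for, a point or a joint stands for the part that bears it (a point fixed in the world has none). Each returns a list of dicts, best first, with "p" (0 to 1); they miss things now and then, are a little off and sometimes report something else, mostly with a low value. They report only what shows in the picture. A call takes as long as a camera call.
- cams.spot_in(camera, query): "box" ([centre column, centre row, width, height] as shares, 0 to 1, of the picture: columns of its width, rows of its height, round what is visible of it).
- cams.outline_of(camera, query): "mask" (384x512 bool, what is visible of it) and "box" ([centre column, centre row, width, height] as shares, 0 to 1, of the picture: columns of its width, rows of its height, round what is visible of it).
- cams.mark_of(camera, query): "location" ([column, row] as shares, 0 to 1, of the picture: columns of its width, rows of its height: a listed point, or the origin of a listed thing).
The state is a dict: "time_s": time; "q": joint angles; "qvel": joint speeds; "joint_efforts": joint torques, N m; "position": TCP position; "tool_rot": TCP orientation; "ft_force": force on the tool from outside, world axes, zero at the start; "wrist_torque": the same for the moment, N m; "grip_width": finger opening in m; "gripper_force": force on a finger pad.
Only numpy, scipy, OpenCV 4.12 (cv2) and the standard library are available. Lean on these libraries where they do the work, as an engineer would, in place of code of your own. Each camera call takes 0.05 s, during which the arm holds its last target. There are 200 camera calls.

## Working session

There is one attempt and no reset: what is moved stays moved. The work goes in short steps, Python scripts to look and compute and a tool call to move; the robot and the scene stay as the last step left them, time stands still between calls to the robot, and variables do not carry over. Pictures are saved under pics/ and viewed, at most 10 in all, crops included, and the job is handed in when it is done.

Besides the shell and the picture viewer there is one more tool, called after "Call:" as a command line: name --argument value ..., lists and objects as JSON in quotes. move_arm: Moves the arm, as the interface text tells. Its arguments: {"type":"object","properties":{"jaw":{"type":"array","items":{"type":"number"}},"dp":{"type":"array","items":{"type":"array","items":{"type":"number"}}},"turn":{"type":"array","items":{"type":"array","items":{"type":"number"}}},"force":{"type":"number"}},"required":["jaw","dp","turn"]}

```bash
mkdir -p pics; ls; cat > h.py <<'E'
import numpy as np, cv2
from rig import observe, cams, ticket
def K(name):
    c=cams.calibration(name); f=192/np.tan(np.radians(c["vertical_fov"])/2); return c,f
def cloud(name,depth):
    c,f=K(name); v,u=np.mgrid[0:384,0:512]
    d=depth
    P=np.stack([(u+.5-c["cx"])/f*d,-(v+.5-c["cy"])/f*d,-d,np.ones_like(d)],-1)
    T=np.linalg.inv(np.array(c["view"])) 
    return (P@T.T)[...,:3]
E
python3 - <<'E'
from h import *
for n in("scene","top"):
    im,d=cams.get_image(n); cv2.imwrite(f"pics/{n}.png",im[...,::-1]); np.save(n+"_d.npy",d)
    print(n,{k:v for k,v in cams.calibration(n).items()})
    X=cloud(n,d)
    for q in("jaw_center","tilt_top","rail","stop","home","square","oil","driver"):
        r=cams.mark_of(n,q)
        if r:
            c,ro=r[0]["location"]; u,v=int(c*512),int(ro*384)
            print(q,r[0]["p"],u,v,X[min(v,383),min(u,511)].round(4))
        else: print(q,None)
    for q in ("jaw_center",):
        for m in cams.outline_of(n,q)[:1]:
            M=m["mask"]&(d>0); np.save(n+"_jm.npy",M); P=X[M]; print(M.sum(),np.percentile(P,[2,50,98],axis=0).round(4))
print(cams.calibration("wrist"))
E
```

```text
pics
scene {'vertical_fov': 46.72432964584778, 'cx': 259.9858461316967, 'cy': 195.26197818133926, 'view': array([[-0.65768827, -0.75321276, -0.01080183,  0.47616485],
       [ 0.48941551, -0.43815936,  0.75398198, -0.32635797],
       [-0.57264177,  0.49059852,  0.65680628, -1.14162508],
       [ 0.        ,  0.        ,  0.        ,  1.        ]])}
jaw_center 0.57 365 181 [ 0.4872 -0.2812  0.0167]
tilt_top 0.59 319 208 [ 0.4669 -0.0214  0.0629]
rail 0.82 297 219 [0.4736 0.0682 0.0685]
stop 0.91 308 204 [ 0.5121 -0.0203  0.0497]
home 0.77 295 212 [0.5148 0.0347 0.0474]
square 0.61 290 170 [ 7.218e-01 -1.464e-01 -5.000e-04]
oil 0.88 245 184 [0.7544 0.04   0.016 ]
driver 0.85 202 308 [0.4372 0.4493 0.0184]
367 [[ 0.4588 -0.3529 -0.0036]
 [ 0.4793 -0.2632  0.0161]
 [ 0.5026 -0.2029  0.0402]]
top {'vertical_fov': 52.7481441151018, 'cx': 259.5880635097751, 'cy': 194.75504190606182, 'view': array([[ 0.01006188, -0.99972323, -0.02126554,  0.07601015],
       [ 0.99502118,  0.00790124,  0.09934999, -0.59725179],
       [-0.09915447, -0.02215931,  0.99482529, -1.17896341],
       [ 0.        
[... 231 characters left out ...]
 0.75 269 229 [0.4886 0.0497 0.0462]
square 0.73 328 157 [ 0.7226 -0.1393 -0.0033]
oil 0.77 271 141 [0.7571 0.0457 0.0685]
driver 0.55 150 237 [0.4601 0.4246 0.0125]
436 [[ 0.4637 -0.3538  0.0137]
 [ 0.4853 -0.2669  0.0192]
 [ 0.5029 -0.2097  0.0238]]
{'vertical_fov': 65.70646984690485, 'cx': 254.3182956163303, 'cy': 191.55093336630657, 'tool_from_camera': array([[ 1.55611543e-03,  9.58392225e-01,  2.85450383e-01,
         7.16047036e-02],
       [ 9.99998756e-01, -1.41742165e-03, -6.92476208e-04,
         2.31614971e-04],
       [-2.59060259e-04,  2.85451105e-01, -9.58393238e-01,
        -1.41285225e-01],
       [ 0.00000000e+00,  0.00000000e+00,  0.00000000e+00,
         1.00000000e+00]])}
```

```bash
python3 - <<'E'
from h import *
im=cv2.imread("pics/top.png"); cv2.imwrite("pics/topc.png",cv2.resize(im[120:300,110:440],None,fx=2.4,fy=2.4,interpolation=2))
d=np.load("top_d.npy");M=np.load("top_jm.npy");X=cloud("top",d)
P=X[M&(abs(X[...,2]-.02)<.008)]
r=cv2.minAreaRect((P[:,:2]*1000).astype(np.float32));print(r)
# slope face fit
R=X[205:232,240:288].reshape(-1,3)
A=np.c_[R[:,:2],np.ones(len(R))];
k=np.ones(len(R),bool)
for _ in range(5):
    s=np.linalg.lstsq(A[k],R[k,2],rcond=None)[0]; e=A@s-R[:,2];k=abs(e)<.004
print("slope",s,np.degrees(np.arctan(np.hypot(*s[:2]))),np.degrees(np.arctan2(s[1],s[0])),k.mean())
o=observe();print(o["position"],o["tool_rot"],o["grip_width"])
E
```

```text
((485.6864013671875, -283.0243835449219), (33.684852600097656, 150.4683837890625), 8.076848030090332)
slope [ 0.19387371 -0.01850952 -0.04798152] 11.020700225888852 -5.4536144766741845 0.9050925925925926
[ 0.16713831 -0.52396907  0.23131294] [[ 9.52700890e-01  3.03909549e-01 -1.96412020e-05]
 [ 3.03909550e-01 -9.52700889e-01  4.51284644e-05]
 [-4.99721932e-06 -4.89630770e-05 -9.99999999e-01]] 0.08542594772856953
```

View pics/topc.png

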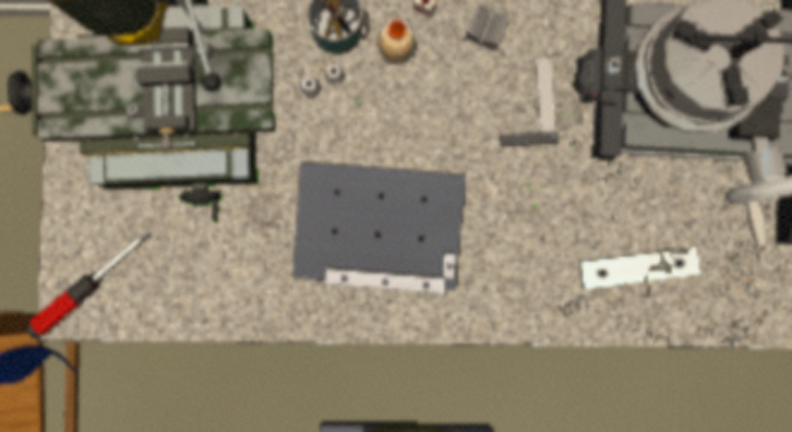

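```bash
cat >> h.py <<'E'
from scipy.spatial.transform import Rotation as Ro
def frame(yaw,tilt=0):
    """tool frame: x along yaw, tool down; tilt = rotate about tool x axis-direction"""
    a=np.radians(yaw); x=np.array([np.cos(a),np.sin(a),0]); z=np.array([0,0,-1.]); y=np.cross(z,x)
    return np.c_[x,y,z]@Ro.from_euler('x',tilt,degrees=True).as_matrix()
def plan(p,R,n=12,p0=None,R0=None):
    o=observe(); R0=o["tool_rot"] if R0 is None else R0; p0=o["position"] if p0 is None else p0
    R0=np.array(R0); w=Ro.from_matrix(R0.T@R).as_rotvec()/n; S=np.zeros((3,3))
    for k in range(n): S+=Ro.from_rotvec(w*k).as_matrix()
    d=np.linalg.solve(S,R0.T@(np.array(p)-p0))*100
    print(n,"rows dp",d.round(3),"turn",w.round(4))
def wcloud():
    o=observe(); im,d=cams.get_image("wrist"); c,f=K("wrist")
    v,u=np.mgrid[0:384,0:512]; x=u+.5-c["cx"]; y=v+.5-c["cy"]; r=np.hypot(x,y)+1e-9; t=np.tan(r/f)
    C=np.stack([x/r*t*d,-y/r*t*d,-d,np.ones_like(d)],-1)@np.array(c["tool_from_camera"]).T
    return im,d,C[...,:3]@np.array(o["tool_rot"]).T+o["position"]
E
python3 - <<'E'
from h import *
plan([.486,-.283,.15],frame(98.1),12)
E
```

```text
12 rows dp [3.452 1.086 0.678] turn [-0.     -0.     -0.1169]
```

Call:
move_arm --jaw '[8.5, 8.5, 8.5, 8.5, 8.5, 8.5, 8.5, 8.5, 8.5, 8.5, 8.5, 8.5]' --dp '[[3.45, 1.09, 0.68], [3.45, 1.09, 0.68], [3.45, 1.09, 0.68], [3.45, 1.09, 0.68], [3.45, 1.09, 0.68], [3.45, 1.09, 0.68], [3.45, 1.09, 0.68], [3.45, 1.09, 0.68], [3.45, 1.09, 0.68], [3.45, 1.09, 0.68], [3.45, 1.09, 0.68], [3.45, 1.09, 0.68]]' --turn '[[0, 0, -0.117], [0, 0, -0.117], [0, 0, -0.117], [0, 0, -0.117], [0, 0, -0.117], [0, 0, -0.117], [0, 0, -0.117], [0, 0, -0.117], [0, 0, -0.117], [0, 0, -0.117], [0, 0, -0.117], [0, 0, -0.117]]'

```text
time_s: 2.0
position: [0.4872, -0.2818, 0.1493]
tool_rot: [[-0.147, 0.989, 0.0], [0.989, 0.147, -0.0], [-0.0, 0.0, -1.0]]
ft_force: [0.7, -0.1, -1.5]
grip_width: 0.0851
gripper_force: 0.0
```

```bash
python3 - <<'E'
from h import *
im,d,X=wcloud(); cv2.imwrite("pics/w1.png",im[...,::-1])
o=observe();print(o["time_s"],o["position"],o["tool_rot"].round(3),o["q"])
m=cams.outline_of("wrist","jaw_center")
if m:
    M=m[0]["mask"]&(d>0); P=X[M]; print(m[0]["p"],M.sum(),np.percentile(P,[2,50,98],axis=0).round(4))
    P=P[(abs(P[:,2]-.02)<.006)]; print(cv2.minAreaRect((P[:,:2]*1000).astype(np.float32)))
E
```

```text
2.05 [ 0.48746771 -0.27543615  0.14809696] [[-0.159  0.987 -0.002]
 [ 0.987  0.159  0.005]
 [ 0.005 -0.001 -1.   ]] [-41.64174801  27.0495012   80.28729053   0.13287052  72.91048733
 -50.80279427]
0.84 4863 [[ 0.4647 -0.3539  0.0168]
 [ 0.4854 -0.2692  0.0189]
 [ 0.5077 -0.211   0.0211]]
((487.3173522949219, -283.07598876953125), (34.32843780517578, 149.26840209960938), 7.68587589263916)
```

View pics/w1.png

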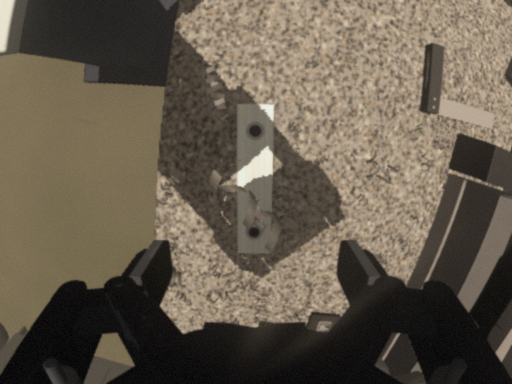

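```bash
python3 - <<'E'
from h import *
plan([.487,-.283,.04],frame(97.9),8,p0=[.4872,-.2818,.1493],R0=frame(98.45))
E
```

```text
8 rows dp [-0.014 -0.005  1.366] turn [0.     0.     0.0012]
```

Call:
move_arm --jaw '[8.5, 8.5, 8.5, 8.5, 8.5, 8.5, 8.5, 8.5, 8.5, 8.5]' --dp '[[0, 0, 1.3], [0, 0, 1.3], [0, 0, 1.3], [0, 0, 1.3], [0, 0, 1.3], [0, 0, 1.3], [0, 0, 1.3], [0, 0, 1.3], [0, 0, 0], [0, 0, 0]]' --turn '[[0, 0, 0], [0, 0, 0], [0, 0, 0], [0, 0, 0], [0, 0, 0], [0, 0, 0], [0, 0, 0], [0, 0, 0], [0, 0, 0], [0, 0, 0]]'

```text
time_s: 2.93
position: [0.486, -0.2837, 0.0456]
tool_rot: [[-0.141, 0.99, -0.001], [0.99, 0.141, 0.0], [0.0, -0.0, -1.0]]
ft_force: [-0.2, -0.8, 0.5]
grip_width: 0.0852
gripper_force: 0.0
```

```bash
python3 - <<'E'
from h import *
o=observe(); print(o["position"],o["tool_rot"].round(3))
plan([.487,-.283,.003],frame(97.9),6)
E
```

```text
[ 0.4860403  -0.28371485  0.0456382 ] [[-0.141  0.99  -0.001]
 [ 0.99   0.141  0.   ]
 [ 0.    -0.    -1.   ]]
6 rows dp [0.009 0.018 0.711] turn [-0.0001 -0.0001  0.0005]
```

Call:
move_arm --jaw '[8.5, 8.5, 8.5, 8.5, 8.5, 8.5, 8.5, 3, 3, 3, 3, 3]' --dp '[[0, 0.1, 1.0], [0, 0, 1.0], [0, 0, 1.0], [0, 0, 0.7], [0, 0, 0.4], [0, 0, 0.15], [0, 0, 0], [0, 0, 0], [0, 0, 0], [0, 0, 0], [0, 0, 0], [0, 0, 0]]' --turn '[[0, 0, 0], [0, 0, 0], [0, 0, 0], [0, 0, 0], [0, 0, 0], [0, 0, 0], [0, 0, 0], [0, 0, 0], [0, 0, 0], [0, 0, 0], [0, 0, 0], [0, 0, 0]]' --force 60

```text
time_s: 3.93
position: [0.4874, -0.2833, 0.0038]
tool_rot: [[-0.142, 0.99, 0.001], [0.99, 0.142, -0.001], [-0.001, 0.001, -1.0]]
ft_force: [-0.1, 0.5, 5.9]
grip_width: 0.0326
gripper_force: 61.8
```

Call:
move_arm --jaw '[3, 3, 3, 3, 3, 3]' --dp '[[0, 0, 0], [0, 0, 0], [0, 0, 0], [0, 0, 0], [0, 0, 0], [0, 0, 0]]' --turn '[[0, 0, 0], [0, 0, 0], [0, 0, 0], [0, 0, 0], [0, 0, 0], [0, 0, 0]]'

```text
time_s: 4.43
position: [0.4874, -0.2833, 0.0038]
tool_rot: [[-0.142, 0.99, 0.001], [0.99, 0.142, -0.001], [-0.001, 0.001, -1.0]]
ft_force: [-0.5, 1.0, 5.3]
grip_width: 0.0324
gripper_force: 61.7
```

Call:
move_arm --jaw '[3, 3, 3, 3, 3, 3, 3, 3, 3, 3]' --dp '[[0, 0, -0.3], [0, 0, -0.8], [0, 0, -1.5], [0, 0, -2], [0, 0, -2], [0, 0, -2], [0, 0, -2], [0, 0, -2], [0, 0, -1], [0, 0, 0]]' --turn '[[0, 0, 0], [0, 0, 0], [0, 0, 0], [0, 0, 0], [0, 0, 0], [0, 0, 0], [0, 0, 0], [0, 0, 0], [0, 0, 0], [0, 0, 0]]'

```text
time_s: 5.27
position: [0.4877, -0.2836, 0.1413]
tool_rot: [[-0.142, 0.99, 0.003], [0.99, 0.142, -0.003], [-0.003, 0.002, -1.0]]
ft_force: [-0.1, -0.6, -3.2]
grip_width: 0.0328
gripper_force: 60.7
```

```bash
python3 - <<'E'
from h import *
t=np.radians(12)
def solve(X,d,name):
    out={}
    for q in("tilt_top","rail","stop"):
        m=cams.outline_of(name,q)
        if not m: print(q,None); continue
        M=m[0]["mask"]&(d>0); P=X[M]; out[q]=P
        print(name,q,m[0]["p"],M.sum(),np.median(P,0).round(4))
        P=P[abs(P-np.median(P,0)).max(1)<.2]
        print("  ",cv2.minAreaRect((P[:,:2]*1000).astype(np.float32)))
    return out
for n in("top","scene","wrist"):
    if n=="wrist": im,d,X=wcloud()
    else:
        im,d=cams.get_image(n); X=cloud(n,d)
    o=solve(X,d,n)
    np.savez(n+"_t.npz",**o)
o=observe();print(o["position"],o["grip_width"])
E
```

```text
top tilt_top 0.67 3359 [0.5343 0.0557 0.058 ]
   ((534.4698486328125, 56.614967346191406), (213.10891723632812, 160.3020782470703), 89.6563491821289)
top rail 0.44 286 [0.4316 0.4652 0.0223]
   ((432.0151672363281, 468.3323669433594), (29.34023094177246, 113.36907958984375), 41.80637741088867)
top stop 0.68 3440 [0.534  0.0558 0.058 ]
   ((536.700439453125, 54.053627014160156), (219.40501403808594, 165.0323486328125), 89.10296630859375)
scene tilt_top 0.88 2606 [0.5301 0.0701 0.0556]
   ((564.6635131835938, 36.28977966308594), (256.72833251953125, 221.11376953125), 86.08433532714844)
scene rail 0.76 2694 [0.5296 0.071  0.0554]
   ((531.2344970703125, 38.58631134033203), (256.7295837402344, 154.11192321777344), 86.07345581054688)
scene stop 0.55 2646 [0.529  0.0708 0.0554]
   ((538.0218505859375, 44.73503875732422), (257.70159912109375, 184.80270385742188), 78.06863403320312)
tilt_top None
rail None
wrist stop 0.45 2277 [ 0.6596 -0.1601  0.0067]
   ((705.6522827148438, -139.76773071289062), (117.11239624023438, 75.0085678100586), 3.6389570236206055)
[ 0.48712416 -0.28315072  0.13902942] 0.03258326161949936
```

```bash
cat > fit.py <<'E'
from h import *
from scipy.optimize import minimize
t=np.radians(12)
def Rt(yaw):
    return Ro.from_euler('ZY',[yaw,-t]).as_matrix()   # x up the slope
def cost(s,P):
    Q=(P-[s[0],s[1],.044+s[3]])@Rt(s[2]); x,y,z=Q.T*1000
    i=lambda a,b,c,e:(x>a)&(x<b)&(y>c)&(y<e)
    m=np.where(i(-20,130,-20,190),0.,-999); m[i(-18,0,-4,146)|i(2,32,-14,0)]=26
    far=m<-900
    r=np.where(far,np.where(z<-8,0,12),np.minimum(abs(z-m),12))
    return r.mean()
def fit(P,s0):
    b=None
    for dy in(-.02,0,.02):
        for a in(-.05,.05):
            r=minimize(cost,np.add(s0,[0,dy,a,0]),args=(P,),method="Nelder-Mead",options=dict(initial_simplex=np.add(s0,[0,dy,a,0])+np.vstack([np.zeros(4),np.diag([.012,.012,.05,.004])]),xatol=1e-5,fatol=1e-5,maxiter=1000))
            if b is None or r.fun<b.fun:b=r
    return b
E
python3 - <<'E'
from fit import *
for n in("top","scene"):
    im,d=cams.get_image(n); X=cloud(n,d)[d>0]
    P=X[(abs(X[:,0]-.53)<.16)&(abs(X[:,1]-.05)<.17)&(X[:,2]>-.01)&(X[:,2]<.12)]
    r=fit(P,[.475,-.02,-.06,0]); print(n,r.fun,r.x.round(4),np.degrees(r.x[2]))
E
```

```text
top 0.8692017731547999 [ 0.4742 -0.025  -0.0701 -0.0009] -4.013585367668054
scene 1.7730022345271843 [ 0.4784 -0.0334 -0.0826 -0.001 ] -4.731084284430569
```

```bash
python3 - <<'E'
from fit import *
R=Rt(-.073);RT=np.c_[R[:,1],R[:,0],-R[:,2]]; o=np.array([.475,-.027,.0435])
print(o+R@[.06,.097,.07]); plan(o+R@[.06,.097,.07],RT,11)
print(RT.round(3))
E
```

```text
[0.5260922  0.06652266 0.12444503]
11 rows dp [3.167 0.482 0.169] turn [-0.019  -0.0021  0.0195]
[[ 0.073  0.976  0.207]
 [ 0.997 -0.071 -0.015]
 [ 0.     0.208 -0.978]]
```

Call:
move_arm --jaw '[3, 3, 3, 3, 3, 3, 3, 3, 3, 3, 3, 3]' --dp '[[3.17, 0.48, 0.17], [3.17, 0.48, 0.17], [3.17, 0.48, 0.17], [3.17, 0.48, 0.17], [3.17, 0.48, 0.17], [3.17, 0.48, 0.17], [3.17, 0.48, 0.17], [3.17, 0.48, 0.17], [3.17, 0.48, 0.17], [3.17, 0.48, 0.17], [3.17, 0.48, 0.17], [0, 0, 0]]' --turn '[[-0.019, -0.002, 0.0195], [-0.019, -0.002, 0.0195], [-0.019, -0.002, 0.0195], [-0.019, -0.002, 0.0195], [-0.019, -0.002, 0.0195], [-0.019, -0.002, 0.0195], [-0.019, -0.002, 0.0195], [-0.019, -0.002, 0.0195], [-0.019, -0.002, 0.0195], [-0.019, -0.002, 0.0195], [-0.019, -0.002, 0.0195], [0, 0, 0]]'

```text
time_s: 6.97
position: [0.5256, 0.0714, 0.1244]
tool_rot: [[0.07, 0.976, 0.209], [0.998, -0.069, -0.013], [0.002, 0.209, -0.978]]
ft_force: [-1.5, -0.2, -3.6]
grip_width: 0.0324
gripper_force: 60.7
```

Call:
move_arm --jaw '[3, 3, 3]' --dp '[[0, 0, 0], [0, 0, 0], [0, 0, 0]]' --turn '[[0, 0, 0], [0, 0, 0], [0, 0, 0]]'

```text
time_s: 7.22
position: [0.5259, 0.0659, 0.1245]
tool_rot: [[0.074, 0.975, 0.208], [0.997, -0.073, -0.015], [0.0, 0.208, -0.978]]
ft_force: [-0.8, 0.2, -3.3]
grip_width: 0.0324
gripper_force: 60.7
```

```bash
python3 - <<'E'
from fit import *
im,d,X=wcloud(); cv2.imwrite("pics/w2.png",im[...,::-1])
ob=observe();R=Rt(-.073);RT=np.c_[R[:,1],R[:,0],-R[:,2]]; o=np.array([.475,-.027,.0435])
print((R.T@(ob["position"]-o)).round(4),Ro.from_matrix(ob["tool_rot"].T@RT).as_rotvec().round(4))
plan(o+R@[.06,.097,.012],RT,10)
E
```

```text
[0.0599 0.0963 0.0701] [ 0.0003 -0.0001 -0.0017]
10 rows dp [0.007 0.    0.581] turn [ 0.     -0.     -0.0002]
```

View pics/w2.png

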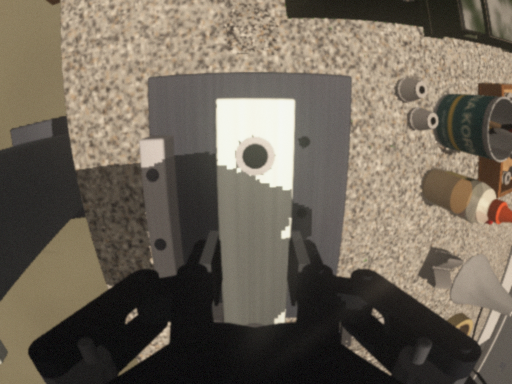

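Call:
move_arm --jaw '[3, 3, 3, 3, 3, 3, 3, 3, 3, 3]' --dp '[[0, 0, 0.8], [0, 0, 1.0], [0, 0, 1.0], [0, 0, 1.0], [0, 0, 1.0], [0, 0, 0.7], [0, 0, 0.3], [0, 0, 0], [0, 0, 0], [0, 0, 0]]' --turn '[[0, 0, 0], [0, 0, 0], [0, 0, 0], [0, 0, 0], [0, 0, 0], [0, 0, 0], [0, 0, 0], [0, 0, 0], [0, 0, 0], [0, 0, 0]]'

```text
time_s: 8.1
position: [0.5382, 0.066, 0.0682]
tool_rot: [[0.073, 0.975, 0.209], [0.997, -0.072, -0.015], [0.001, 0.209, -0.978]]
ft_force: [-0.7, -0.1, -3.8]
grip_width: 0.0328
gripper_force: 60.6
```

Call:
move_arm --jaw '[3, 3, 3, 3, 3, 3]' --dp '[[0, 0, 0.1], [0, 0, 0.1], [0, 0, 0.1], [0, 0, 0.1], [0, 0, 0.1], [0, 0, 0]]' --turn '[[0, 0, 0], [0, 0, 0], [0, 0, 0], [0, 0, 0], [0, 0, 0], [0, 0, 0]]'

```text
time_s: 8.6
position: [0.5389, 0.0659, 0.0627]
tool_rot: [[0.073, 0.976, 0.207], [0.997, -0.072, -0.015], [0.001, 0.208, -0.978]]
ft_force: [-0.7, -0.1, -2.7]
grip_width: 0.0328
gripper_force: 60.6
```

Call:
move_arm --jaw '[3, 3, 3, 3, 3]' --dp '[[0, 0, 0.06], [0, 0, 0.06], [0, 0, 0.06], [0, 0, 0.06], [0, 0, 0]]' --turn '[[0, 0, 0], [0, 0, 0], [0, 0, 0], [0, 0, 0], [0, 0, 0]]'

```text
time_s: 9.02
position: [0.5394, 0.0659, 0.0604]
tool_rot: [[0.073, 0.975, 0.208], [0.997, -0.072, -0.015], [0.001, 0.208, -0.978]]
ft_force: [-0.4, 0.3, -4.1]
grip_width: 0.0328
gripper_force: 60.6
```

Call:
move_arm --jaw '[3, 3, 3, 3]' --dp '[[0, 0, 0.05], [0, 0, 0.05], [0, 0, 0.05], [0, 0, 0]]' --turn '[[0, 0, 0], [0, 0, 0], [0, 0, 0], [0, 0, 0]]'

```text
time_s: 9.35
position: [0.5396, 0.0658, 0.0599]
tool_rot: [[0.073, 0.975, 0.208], [0.997, -0.071, -0.015], [0.0, 0.209, -0.978]]
ft_force: [-5.3, -0.9, 7.7]
grip_width: 0.0324
gripper_force: 62.1
```

Call:
move_arm --jaw '[3.6, 4.5, 6, 6, 6, 6, 6, 6, 6, 6, 6]' --dp '[[0, 0, 0], [0, 0, 0], [0, 0, 0], [0, 0, 0], [0, 0, 0], [0, 0, -0.5], [0, 0, -1.5], [0, 0, -2], [0, 0, -2], [0, 0, -1], [0, 0, 0]]' --turn '[[0, 0, 0], [0, 0, 0], [0, 0, 0], [0, 0, 0], [0, 0, 0], [0, 0, 0], [0, 0, 0], [0, 0, 0], [0, 0, 0], [0, 0, 0], [0, 0, 0]]'

```text
time_s: 10.27
position: [0.5259, 0.0669, 0.1297]
tool_rot: [[0.073, 0.975, 0.212], [0.997, -0.072, -0.015], [0.0, 0.212, -0.977]]
ft_force: [1.5, -0.3, -0.4]
grip_width: 0.06
gripper_force: 0.0
```

```bash
python3 - <<'E'
from fit import *
im,d,X=wcloud(); cv2.imwrite("pics/w3.png",im[...,::-1])
R=Rt(-.073); o=np.array([.475,-.027,.0435])
Q=((X-o)@R)*1000; Q[d==0]=999; np.save("Q3.npy",Q)
M=(abs(Q[...,2]-20)<5)&(Q[...,0]>20)&(Q[...,0]<110)&(Q[...,1]>-10)&(Q[...,1]<200)
F=(abs(Q[...,2])<5)&(Q[...,0]>-15)&(Q[...,0]<125)&(Q[...,1]>-10)&(Q[...,1]<180)
print(np.median(Q[M],0),np.median(Q[F],0),M.sum())
print(cv2.minAreaRect(Q[M][:,:2].astype(np.float32)))
L=(abs(Q[...,2]-26)<4)&(Q[...,0]>-30)&(Q[...,0]<10)
print(L.sum(),np.percentile(Q[L],[1,50,99],axis=0).round(1))
ob=observe();print((R.T@(ob["position"]-o)).round(4),ob["time_s"])
E
```

```text
[ 58.81613433 108.40656109  19.30822004] [ 69.64936681 111.67284237  -0.68212904] 9409
((57.17915725708008, 81.24174499511719), (185.14556884765625, 52.39033126831055), 82.29185485839844)
2761 [[-17.1  57.6  22.5]
 [ -8.  110.4  25.2]
 [  0.7 148.2  28.9]]
[0.0602 0.0973 0.0738] 10.3167
```

View pics/w3.png

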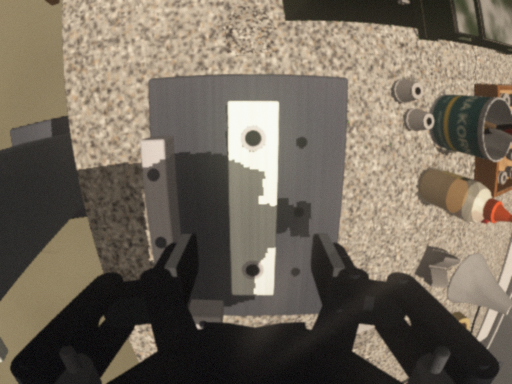

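Call:
move_arm --jaw '[0, 0, 0, 0, 0, 0, 0, 0, 0, 0, 0, 0]' --dp '[[0, 1, 0], [0, 2, 0], [0, 1.5, 0], [0, 0.5, 0], [0, 0, 0], [0, 0, 1], [0, 0, 1.6], [0, 0, 1.6], [0, 0, 1.6], [0, 0, 0.6], [0, 0, 0], [0, 0, 0]]' --turn '[[0, 0, 0], [0, 0, 0], [0, 0, 0], [0, 0, 0], [0, 0, 0], [0, 0, 0], [0, 0, 0], [0, 0, 0], [0, 0, 0], [0, 0, 0], [0, 0, 0], [0, 0, 0]]'

```text
time_s: 11.32
position: [0.5868, 0.0624, 0.0751]
tool_rot: [[0.073, 0.976, 0.207], [0.997, -0.072, -0.015], [0.001, 0.207, -0.978]]
ft_force: [0.1, 0.4, 0.1]
grip_width: 0.0002
gripper_force: 0.0
```

```bash
cat > st.py <<'E'
from fit import *
R=Rt(-.073); o=np.array([.475,-.027,.0435]); RT=np.c_[R[:,1],R[:,0],-R[:,2]]
ob=observe();print("tilt mm",(R.T@(ob["position"]-o)*1000).round(1),"F",(R.T@ob["ft_force"]).round(1),Ro.from_matrix(ob["tool_rot"].T@RT).as_rotvec().round(4),ob["grip_width"],ob["time_s"])
E
python3 st.py
```

```text
tilt mm [109.3  97.3   9.1] F [0.1 0.4 0.1] [-0.0006 -0.0005 -0.0003] 0.00024732285807210747 11.3167
```

Call:
move_arm --jaw '[0, 0, 0, 0, 0, 0, 0, 0, 0, 0, 0, 0]' --dp '[[0, 0, 0.2], [0, -0.3, 0], [0, -0.5, 0], [0, -0.5, 0], [0, -0.5, 0], [0, -0.5, 0], [0, -0.5, 0], [0, -0.5, 0], [0, -0.5, 0], [0, -0.4, 0], [0, -0.3, 0], [0, 0, 0]]' --turn '[[0, 0, 0], [0, 0, 0], [0, 0, 0], [0, 0, 0], [0, 0, 0], [0, 0, 0], [0, 0, 0], [0, 0, 0], [0, 0, 0], [0, 0, 0], [0, 0, 0], [0, 0, 0]]'

```text
time_s: 12.32
position: [0.543, 0.0656, 0.0638]
tool_rot: [[0.073, 0.976, 0.207], [0.997, -0.072, -0.015], [0.001, 0.207, -0.978]]
ft_force: [0.2, -0.1, 0.3]
grip_width: -0.0002
gripper_force: 0.0
```

```bash
python3 st.py; python3 - <<'E'
from fit import *
im,d,X=wcloud(); cv2.imwrite("pics/w4.png",im[...,::-1])
E
```

```text
tilt mm [64.  97.3  7.1] F [ 0.3 -0.   0.2] [-0.0008 -0.0005 -0.0003] -0.0001934901908537104 12.3167
```

View pics/w4.png

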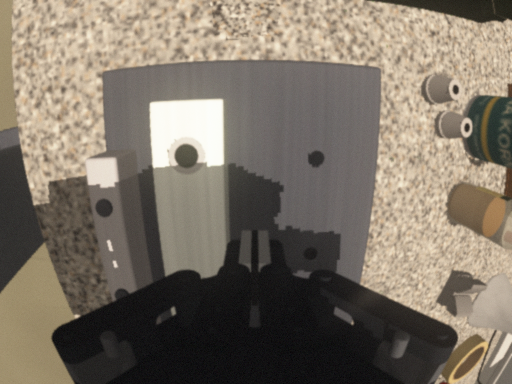

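Call:
move_arm --jaw '[0, 0, 0, 0, 0, 0]' --dp '[[0, -0.3, 0], [0, -0.3, 0], [0, -0.3, 0], [0, -0.3, 0], [0, -0.1, 0], [0, 0, 0]]' --turn '[[0, 0, 0], [0, 0, 0], [0, 0, 0], [0, 0, 0], [0, 0, 0], [0, 0, 0]]'

```text
time_s: 12.87
position: [0.5306, 0.0665, 0.0611]
tool_rot: [[0.073, 0.976, 0.207], [0.997, -0.072, -0.015], [0.001, 0.207, -0.978]]
ft_force: [-0.1, 1.2, 0.4]
grip_width: 0.0002
gripper_force: 0.0
```

```bash
python3 st.py
```

```text
tilt mm [51.3 97.3  7.1] F [-0.2  1.2  0.4] [-0.0005 -0.0006 -0.0003] 0.0001735622680922819 12.8667
```

Call:
move_arm --jaw '[0, 0, 0, 0, 0]' --dp '[[0, -0.15, 0], [0, -0.15, 0], [0, -0.1, 0], [0, -0.1, 0], [0, 0, 0]]' --turn '[[0, 0, 0], [0, 0, 0], [0, 0, 0], [0, 0, 0], [0, 0, 0]]'

```text
time_s: 13.28
position: [0.5278, 0.0667, 0.0609]
tool_rot: [[0.073, 0.975, 0.212], [0.997, -0.072, -0.015], [0.001, 0.212, -0.977]]
ft_force: [6.4, 0.6, -1.5]
grip_width: 0.0004
gripper_force: 2.9
```

```bash
python3 st.py;  python3 - <<'E'
from fit import *
im,d,X=wcloud(); cv2.imwrite("pics/w5.png",im[...,::-1])
R=Rt(-.073); o=np.array([.475,-.027,.0435])
Q=((X-o)@R)*1000; Q[d==0]=999
for y in(110,120,130,140,160):
    s=(abs(Q[...,1]-y)<2)&(Q[...,2]>15)&(Q[...,2]<23)&(Q[...,0]<60)&(Q[...,0]>-10); print(y,s.sum(),np.percentile(Q[s][:,0],[3,97]).round(1) if s.sum() else 0)
E
```

```text
tilt mm [48.4 97.3  7.5] F [ 5.9  1.  -2.8] [ 0.0044 -0.0006 -0.0005] 0.0003724364679484226 13.2833
110 536 [ 0.2 33.5]
120 587 [ 0.3 33.6]
130 607 [ 0.3 33.3]
140 642 [ 0.1 33.6]
160 658 [ 1.7 33.4]
```

View pics/w5.png

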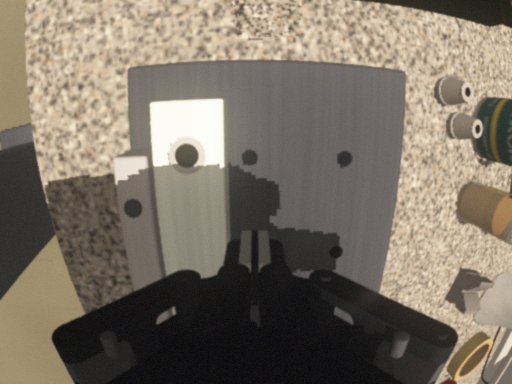

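Call:
move_arm --jaw '[0, 0, 0, 0, 0, 0, 0, 0, 0, 0]' --dp '[[0, 0.5, 0], [0, 0.7, 0], [0, 0.3, -0.5], [0, 0, -1.5], [0, 0, -1.5], [2, -0.9, -0.5], [3, -1.4, 0], [3, -1.4, 0], [1.5, -0.7, 0], [0, 0, 0]]' --turn '[[0, 0, 0], [0, 0, 0], [0, 0, 0], [0, 0, 0], [0, 0, 0], [0, 0, 0], [0, 0, 0], [0, 0, 0], [0, 0, 0], [0, 0, 0]]'

```text
time_s: 14.17
position: [0.495, 0.1667, 0.0933]
tool_rot: [[0.07, 0.976, 0.206], [0.998, -0.068, -0.014], [0.001, 0.207, -0.978]]
ft_force: [-0.2, -1.0, -0.5]
grip_width: -0.0004
gripper_force: 0.0
```

```bash
python3 st.py; python3 - <<'E'
from st import *
im,d,X=wcloud(); Q=((X-o)@R)*1000; Q[d==0]=999
s=(Q[...,2]>15)&(Q[...,2]<23)&(Q[...,0]<40)&(Q[...,0]>5)&(Q[...,1]>130)
print(s.sum(),np.percentile(Q[s],[1,50,99],axis=0).round(1))
E
```

```text
tilt mm [ 16.1 194.7  47.5] F [-0.2 -1.  -0.4] [-0.0012 -0.0012  0.0029] -0.0004025121925548513 14.1667
tilt mm [ 16.1 194.7  47.5] F [-0.2 -1.  -0.4] [-0.0012 -0.0012  0.0029] -0.0004025121925548513 14.1667
11 [[ 13.4 130.   18.6]
 [ 15.5 130.4  19.7]
 [ 17.6 131.1  20.2]]
```

Call:
move_arm --jaw '[0, 0, 0, 0, 0, 0, 0, 0, 0, 0, 0, 0]' --dp '[[0, 0, 1], [0, 0, 1.5], [0, 0, 1], [0, 0, 0.5], [0, 0, 0], [-0.3, 0, 0], [-0.4, 0, 0], [-0.4, 0, 0], [-0.4, 0, 0], [-0.4, 0, 0], [-0.4, 0, 0], [-0.2, 0, 0]]' --turn '[[0, 0, 0], [0, 0, 0], [0, 0, 0], [0, 0, 0], [0, 0, 0], [0, 0, 0], [0, 0, 0], [0, 0, 0], [0, 0, 0], [0, 0, 0], [0, 0, 0], [0, 0, 0]]'

```text
time_s: 15.22
position: [0.5033, 0.1384, 0.0546]
tool_rot: [[0.073, 0.975, 0.209], [0.997, -0.072, -0.014], [0.001, 0.209, -0.978]]
ft_force: [-0.3, 4.0, 1.9]
grip_width: -0.0001
gripper_force: 2.0
```

```bash
python3 st.py
```

```text
tilt mm [ 18.1 167.    7.5] F [-0.2  4.   2. ] [ 0.0013 -0.0008 -0.0007] -6.493241351154278e-05 15.2167
```

Sliding with about 4 N; go on slowly to the stop.

Call:
move_arm --jaw '[0, 0, 0, 0, 0]' --dp '[[-0.15, 0, 0], [-0.15, 0, 0], [-0.15, 0, 0], [-0.1, 0, 0], [0, 0, 0]]' --turn '[[0, 0, 0], [0, 0, 0], [0, 0, 0], [0, 0, 0], [0, 0, 0]]'

```text
time_s: 15.63
position: [0.5031, 0.1358, 0.0546]
tool_rot: [[0.073, 0.975, 0.21], [0.997, -0.073, -0.01], [0.005, 0.21, -0.978]]
ft_force: [2.4, 24.9, 1.9]
grip_width: 0.0002
gripper_force: 12.2
```

```bash
python3 st.py
```

```text
tilt mm [ 18.1 164.4   7.5] F [ 1.  25.   1.7] [ 0.0023 -0.0052 -0.0016] 0.00022349531338352883 15.6333
```

Call:
move_arm --jaw '[0, 0, 0, 0, 0, 0, 0, 0, 0, 0, 0, 0]' --dp '[[0.5, 0, 0], [1, 0, 0], [0, 0, -1], [0, 0, -2], [0, 0, -2], [-1, 1, 0], [-3, 2, 0], [-3, 1, 0], [-2, 0.7, 0], [0, 0, 0], [0, 0, 0], [0, 0, 0]]' --turn '[[0, 0, 0], [0, 0, 0], [0, 0, 0], [0, 0, 0], [0, 0, 0], [0, 0, 0], [0, 0, 0], [0, 0, 0], [0, 0, 0], [0, 0, 0], [0, 0, 0], [0, 0, 0]]'

```text
time_s: 16.63
position: [0.5321, 0.0559, 0.113]
tool_rot: [[0.073, 0.976, 0.207], [0.997, -0.072, -0.015], [0.001, 0.208, -0.978]]
ft_force: [0.7, -0.6, 0.7]
grip_width: 0.0001
gripper_force: 0.0
```

```bash
python3 st.py
```

```text
tilt mm [64.2 86.8 57.4] F [ 0.9 -0.6  0.5] [-0.0004 -0.0004 -0.0004] 6.617334535311452e-05 16.6333
```

Lower at x = 64 and press lightly against the rail once more, at the middle.

Call:
move_arm --jaw '[0, 0, 0, 0, 0, 0, 0, 0, 0, 0, 0, 0]' --dp '[[-0.4, 0, 1], [-0.4, 0, 1.7], [0, 0, 1.7], [0, 0, 0.6], [0, 0, 0], [0, -0.4, 0], [0, -0.4, 0], [0, -0.3, 0], [0, -0.2, 0], [0, -0.2, 0], [0, -0.2, 0], [0, -0.1, 0]]' --turn '[[0, 0, 0], [0, 0, 0], [0, 0, 0], [0, 0, 0], [0, 0, 0], [0, 0, 0], [0, 0, 0], [0, 0, 0], [0, 0, 0], [0, 0, 0], [0, 0, 0], [0, 0, 0]]'

```text
time_s: 17.63
position: [0.5264, 0.0482, 0.0611]
tool_rot: [[0.073, 0.974, 0.212], [0.997, -0.072, -0.015], [0.001, 0.213, -0.977]]
ft_force: [8.1, 0.3, -0.2]
grip_width: 0.0001
gripper_force: 3.5
```

```bash
python3 st.py
```

```text
tilt mm [48.4 78.8  7.7] F [ 7.8  0.9 -1.9] [ 0.0048 -0.0005 -0.0007] 0.00010741981054274564 17.6333
```

Call:
move_arm --jaw '[0, 0, 0, 0, 0, 0, 0, 0, 0, 0, 0, 0]' --dp '[[0, 0.5, 0], [0, 1, 0], [0, 0, -1], [0, 0, -3], [-1, 0, -3], [-3, 0, -3], [-4, 0, -2], [-4, 0, -2], [-2, 0, -1], [0, 0, 0], [0, 0, 0], [0, 0, 0]]' --turn '[[0, 0, 0], [0, 0, 0], [0, 0, 0], [0, 0, 0], [0, 0, 0], [0, 0, 0], [0, 0, 0], [0, 0, 0], [0, 0, 0], [0, 0, 0], [0, 0, 0], [0, 0, 0]]'

```text
time_s: 18.63
position: [0.4987, -0.0834, 0.2065]
tool_rot: [[0.073, 0.976, 0.207], [0.997, -0.072, -0.014], [0.001, 0.207, -0.978]]
ft_force: [-0.1, 1.1, 0.1]
grip_width: 0.0
gripper_force: 0.0
```

```bash
python3 st.py; python3 - <<'E'
from st import *
im,d,X=wcloud(); cv2.imwrite("pics/w6.png",im[...,::-1]); Q=((X-o)@R)*1000; Q[d==0]=999
s=(Q[...,2]>15)&(Q[...,2]<23)&(Q[...,0]<36)&(Q[...,0]>3)&(Q[...,1]>-20)&(Q[...,1]<190)
print(s.sum(),np.percentile(Q[s],[1,50,99],axis=0).round(1))
for y in(10,40,70,100,130,145):
    k=s&(abs(Q[...,1]-y)<2); print(y,k.sum(),np.percentile(Q[k][:,0],[3,97]).round(1) if k.sum() else 0)
E
```

```text
tilt mm [ 61.  -54.5 153.7] F [-0.1  1.1  0.2] [-0.0008 -0.0012 -0.0003] 1.155360858605873e-06 18.6333
tilt mm [ 61.  -54.5 153.7] F [-0.1  1.1  0.2] [-0.0008 -0.0012 -0.0003] 1.155360858605873e-06 18.6333
4144 [[  3.5   3.3  17.2]
 [ 19.1  59.7  19.4]
 [ 34.3 119.9  21.3]]
10 147 [ 4.1 34.2]
40 142 [ 4.5 33.5]
70 140 [ 4.1 33.4]
100 135 [ 4.2 33.3]
130 0 0
145 0 0
```

View pics/w6.png

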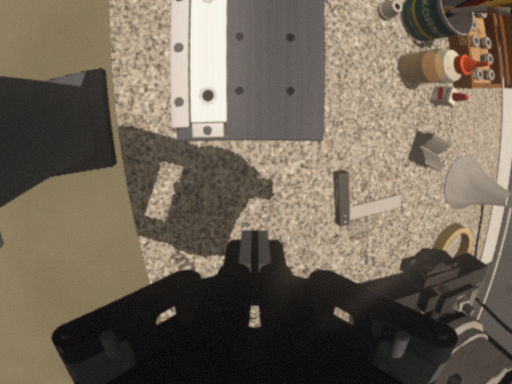

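```bash
python3 - <<'E'
import cv2
im=cv2.imread("pics/w6.png"); cv2.imwrite("pics/w6c.png",cv2.resize(im[0:145,160:260],None,fx=4,fy=4,interpolation=0))
E
```

```text
(no output)
```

View pics/w6c.png

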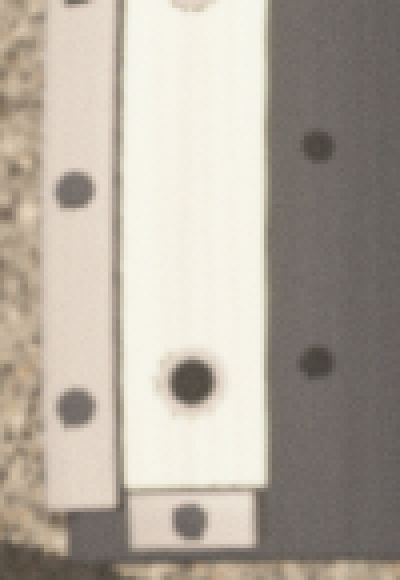

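```bash
python3 -c "
from rig import ticket; print(ticket.close_job())"
```

```text
the job is handed in; nothing more can be done
None
```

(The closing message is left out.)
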